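Wedge the rocking bench supply

TASK

The bench power supply rocks because its front-left foot (the corner nearest the robot, on the robot's left) is too short. Push the wooden wedge along the mat, thin end first, in under that foot until it just takes the load and the supply no longer rocks: test by pressing down on top of that corner, and push the wedge further if it still gives. Do not pick the wedge up, lift the supply, tip it over or shove it along, or disturb the other things; the program finishes while still holding a firm downward press (about 10 N) on the top of that corner, with the supply standing level and firm.

Things in the scene. Friction and masses are not known exactly. Their poses are not given: they have to be found in the camera images.
- psu: Slim grey bench power supply, loose, about 2.2 kg (sizes in mm): case 160 (x) x 230 (y) x 55 high on round rubber feet 28 across; top at 75. Origin: centre of the footprint, at the level of the soles; x from front panel to back (away from the robot at yaw 0), y left, z up. Feet at x = +-58, y = +-93, 20 long, but the one at x = -58, y = +93 is shorter. Front panel at x = -80.
- psu_corner (a point): where to press: flat top of the case right above the short foot (psu frame x -58, y 93, z 75). That foot's sole hangs 8 to 13 mm over the mat (varies, to be felt). At rest the supply is level on its other three feet; 3 to 5 N here tips the corner down until the foot lands. Lifting this corner with the wedge takes about 9 N upward.
- wedge: Plain wooden wedge, loose, about 100 g, 120 long (x) x 50 wide (y) mm, thickness rising evenly from 3 at the thin end (+x) to 27 at the back (-x). Origin: centre of its underside; x points to the thin end. Starts in front of the supply, thin end roughly towards the short foot and 15 to 40 mm from it.
- wedge_tip (a point): middle of the wedge's thin end, at the mat (wedge frame x +60, z 0 mm). The wedge comes to bear when it has passed the foot's front edge (psu frame x = -72) by 25 to 50 mm; once loaded it stays in by friction.
- wedge_back (a point): centre of the wedge's flat upright back face, 50 wide x 27 high, where to push (wedge frame x -60, z 13.5 mm)
- spool: brass solder spool, a ring standing on end, 54 across, 32 high; bystander near the wedge; sizes in mm, origin under its centre
- block: plain rectangular wooden block, 80 x 45 x 22, same height all along; bystander near the wedge; sizes in mm, origin under its centre
- terminals: small terminal block, 22 x 45 x 16; bystander; sizes in mm, origin under its centre
- driver: screwdriver lying on the mat; bystander; sizes in mm, origin under its centre
- meter: hand multimeter lying flat, 150 x 75 x 32; bystander; sizes in mm, origin under its centre
- flux: small bottle, 36 across, 75 high; bystander; sizes in mm, origin under its centre
- parts_bin: open plastic parts bin, 150 x 110 x 60; bystander; sizes in mm, origin under its centre
There are look-alikes about, which are no part of the job. Leave any pink look-alike of the wedge alone.

How it is judged:
By the outcome, as a careful person would: the job done as asked, in the order asked, and still so for the second after the job is handed in, while the arm keeps its last pose, push and grip.
It also fails if it takes over 58 s, if anything falls off the work surface, if the arm or the gripper's body presses on something with over 40 N, if the wrist force passes 120 N, or if a joint passes its speed limit or range.

ROBOT

A 6-joint arm with a two-finger parallel gripper is mounted at the origin on the work surface. World frame = base frame: x ahead of the robot, y to its left, z up, the work surface at z = 0. Lengths are in mm, angles in rad, forces in N, time in s.
With the tool pointing down it reaches from about 400 to 825 mm from the base axis. Payload 7 kg.
Tool frame: the origin (TCP) lies between the finger pads; the fingertips stand 11 mm ahead of it and the grasp point (between the pads) lies 8 mm behind it (r.nose_length is the distance from the TCP to the fingertips, in mm); z points along the fingers, y is the line along which they close (so a half turn about z gives the same grasp; the last joint's range is limited). The gripper opens to 88 mm and grips with 3 to 60 N. Pads are 19 mm wide; open, the fingers measure 130 mm over their backs; the gripper's body (78 mm by 193 mm) begins 47 mm behind the grasp point.
Start: joints at [-0.96, 0.359, 0.012, 0, -1.224, -0.288], TCP at [214.099, -640.123, 237.561] pointing down, gripper open.
Joint ranges: [-3.07, 3.07], [-1.43, 2.12], [-1.02, 1.25], [-3.03, 1.67], [-3.05, -0], [-3.03, 3.03]. Speed limits (rad/s): [2.39, 2.39, 3.01, 3.14, 3.14, 3.14].

INTERFACE

Orientations are given as a unit quaternion [w, x, y, z].
In Python, from station import r gives the robot as it stands.
- The arm moves only by the tool move_arm, never from a script. Its argument "series" is a list that holds one entry, the list of rows, each a list of 7 numbers: the shift along the tool's x, y, z in mm, then the turn, a rotation vector about the tool's x, y, z in rad, then the closure, from 0 (fully open) to 1 (shut). A call has 1 to 12 rows; each row is the pose to reach, as a shift and turn from the pose commanded when the call began, along the tool's axes at that moment; what a row does not reach only later rows make up. A row lasts 1/8 s, in which the tool goes at most 62.5 mm and 10.7 degrees, less where a joint would pass 70% of its speed; a pose out of reach is approached as far as the arm can. A call with a gripper value outside its range is refused whole. The fingers move at their own pace and stop on an object; "squeeze" is the grip in N (left out, the last holds). Time passes only in rows, so rows that repeat a pose let the fingers close. It gives the time, the measured TCP pose, the force, the opening and the grip force at its end, in the units of the state.
- r.sense(): the state, without advancing time (a new reading comes with each control period).
- r.get_image(name): name is "scene" or "top"; returns a dict with "img" (480x640x3 uint8, blue, green, red), "fx", "fy", "cx", "cy" (pixels), "R" (3x3) and "t" (3): a world point X has camera coordinates R X + t. Camera axes: x right, y down, z forward; pixel columns grow to the right and rows downward; lengths in mm; the calibration is good to about 2 mm. A picture is of the moment at which its call begins. There is no depth.
- r.hand_in(): hands the job in; it is judged then, once.
The state is a dict: "clock": time; "joint_positions": joint angles; "qvel": joint speeds; "joint_efforts": joint torques, N m; "position": TCP position; "tcp_rot": TCP orientation; "ft_force": force on the tool from outside, world axes, zero at the start; "torque": the same for the moment, N m; "gripper_width": finger opening in mm; "grip_force": force on a finger pad.
Only numpy, scipy, OpenCV 4.12 (cv2) and the standard library are available. Lean on these libraries where they do the work, as an engineer would, in place of code of your own. Each camera call takes 0.05 s, during which the arm holds its last target. There are 200 camera calls.

## Working session

There is one attempt and no reset: what is moved stays moved. The work goes in short steps, Python scripts to look and compute and a tool call to move; the robot and the scene stay as the last step left them, time stands still between calls to the robot, and variables do not carry over. Pictures are saved under pics/ and viewed, at most 10 in all, crops included, and the job is handed in when it is done.

Besides the shell and the picture viewer there is one more tool, called after ">>>" as name([rows], argument=value, ...), one row to a line, values as JSON. move_arm: Moves the arm, as the interface text tells. Its arguments: {"type":"object","properties":{"series":{"type":"array"},"squeeze":{"type":"number"}},"required":["series"]}

```bash
mkdir -p pics
python3 - <<'E'
from station import r
import cv2
s=r.sense();print({k:s[k] for k in('clock','position','tcp_rot','ft_force','gripper_width')})
for n in('scene','top'):
    d=r.get_image(n);cv2.imwrite(f'pics/{n}0.png',d['img']);print(n,d['fx'],d['cx'],d['cy'],d['R'],d['t'])
E
```

```text
{'clock': 0.0, 'position': array([ 213.95914951, -639.70902028,  236.63286467]), 'tcp_rot': array([-2.01097926e-04, -1.60649995e-01,  9.87011101e-01,  7.90322098e-04]), 'ft_force': array([ 0.27219466, -0.23198732, -0.73091978]), 'gripper_width': 87.60280879242192}
scene 461.5831918177665 320.964805193345 236.17923370811778 [[ 0.7300525   0.68333533  0.00872818]
 [ 0.52989692 -0.55796656 -0.63865685]
 [-0.43154675  0.47087806 -0.76944217]] [-398.25228644 -273.99060861 1279.31959707]
top 516.9481218256202 314.33722640299277 238.3556252208525 [[ 2.16722997e-02 -9.99764849e-01 -7.47653803e-04]
 [-9.93138138e-01 -2.14426759e-02 -1.14964564e-01]
 [ 1.14921498e-01  3.23406999e-03 -9.93369312e-01]] [ -23.46909331  585.25854295 1155.21743259]
```

View pics/scene0.png

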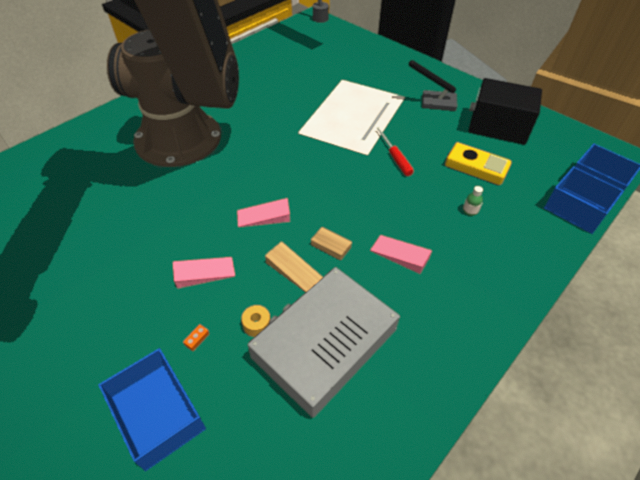

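View pics/top0.png

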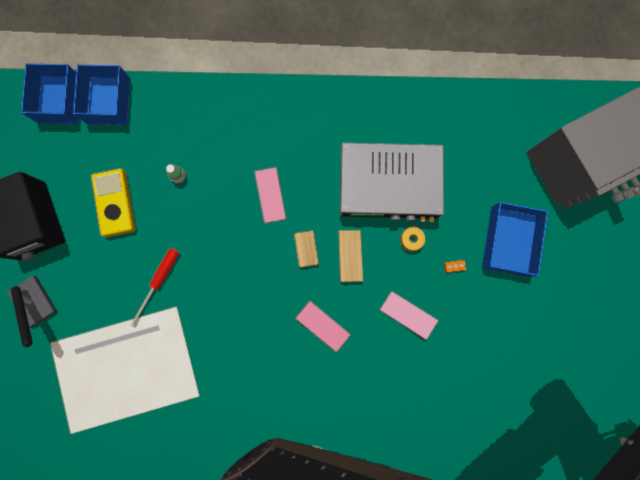

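The scene view shows the wooden wedge at about (293,267) and the supply at (325,340). In the top view the wedge is at (350,256), thin end up; the block is at (306,249), the spool at (413,239) and the supply at (392,180). Next I'll measure.

```bash
cat > h.py <<'E'
import numpy as np,cv2
def ray(d,u,v,z):
    R,t=np.array(d['R']),np.array(d['t']);c=-R.T@t
    w=R.T@np.array([(u-d['cx'])/d['fx'],(v-d['cy'])/d['fy'],1]);return c+w*(z-c[2])/w[2]
def tri(ds,uvs):
    A=[];b=[]
    for d,(u,v) in zip(ds,uvs):
        R,t=np.array(d['R']),np.array(d['t']);x=(u-d['cx'])/d['fx'];y=(v-d['cy'])/d['fy']
        A+=[R[0]-x*R[2],R[1]-y*R[2]];b+=[x*t[2]-t[0],y*t[2]-t[1]]
    return np.linalg.lstsq(np.array(A),np.array(b),rcond=None)[0]
def blob(img,lo,hi,box):
    h=cv2.cvtColor(img,cv2.COLOR_BGR2HSV);m=cv2.inRange(h,lo,hi);k=np.zeros_like(m);x0,y0,x1,y1=box;k[y0:y1,x0:x1]=m[y0:y1,x0:x1]
    c,_=cv2.findContours(k,cv2.RETR_EXTERNAL,cv2.CHAIN_APPROX_NONE);c=max(c,key=cv2.contourArea)
    return c,cv2.approxPolyDP(cv2.convexHull(c),3,True)[:,0]
E
python3 - <<'E'
from station import r
from h import *
np.set_printoptions(precision=1,suppress=True)
T=r.get_image('top');S=r.get_image('scene')
W=((8,60,80),(25,255,255));G=((0,0,95),(180,60,255))
for n,d,c,box in(('wedgeT',T,W,(328,215,375,300)),('blockT',T,W,(285,220,325,280)),('spoolT',T,W,(395,215,430,260)),('psuT',T,G,(330,130,455,217)),('wedgeS',S,W,(255,235,325,300)),('psuS',S,G,(240,260,410,420))):
    k,a=blob(d['img'],*c,box);print(n,cv2.contourArea(k),a.tolist(),cv2.minAreaRect(k))
cv2.imwrite('pics/cT.png',cv2.resize(T['img'][130:300,280:460],None,fx=3.3,fy=3.3,interpolation=2))
cv2.imwrite('pics/cS.png',cv2.resize(S['img'][220:360,230:410],None,fx=4,fy=4,interpolation=2))
E
```

```text
wedgeT 1034.0 [[359, 231], [362, 280], [341, 281], [339, 231]] ((350.4033203125, 255.92153930664062), (50.441043853759766, 22.100038528442383), 88.45184326171875)
blockT 597.5 [[312, 231], [317, 264], [301, 267], [295, 234]] ((306.0831298828125, 248.88754272460938), (34.31609344482422, 18.987579345703125), 81.46923065185547)
spoolT 432.0 [[417, 227], [423, 233], [423, 244], [408, 250], [401, 244], [402, 233]] ((412.5, 238.5), (23.0, 23.0), 90.0)
psuT 6917.0 [[342, 144], [441, 145], [442, 214], [341, 211]] ((392.0538330078125, 178.2393798828125), (103.47067260742188, 69.45649719238281), 1.3639276027679443)
wedgeS 1244.0 [[281, 242], [322, 277], [307, 291], [267, 263], [266, 255]] ((292.62353515625, 268.1058654785156), (57.486572265625, 25.597795486450195), 40.601295471191406)
psuS 11193.5 [[335, 267], [399, 317], [395, 329], [313, 416], [248, 343], [285, 306]] ((323.5814514160156, 334.82806396484375), (97.82940673828125, 131.85308837890625), 43.7811279296875)
```

View pics/cT.png

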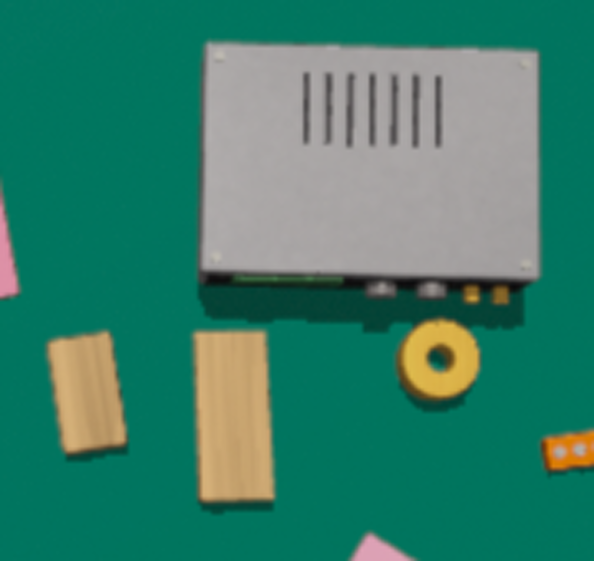

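View pics/cS.png

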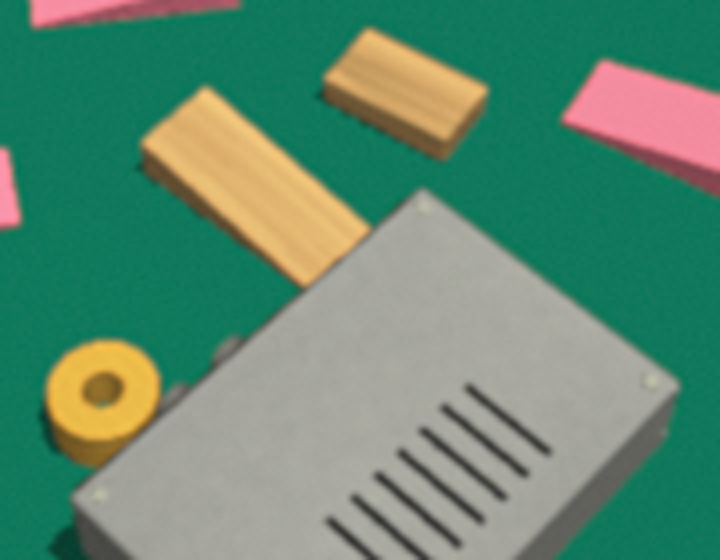

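The top crop shows the supply's top with corners at crop (205,42), (538,51), (538,279) and (201,270), and the wedge with its back edge at (199..273,499) and thin end at (194..265,331). In the scene crop the supply's front-left corner is at (423,188) and the wedge's back top corners are at (207,87) and (141,145).

Run:
```python
from station import r
from h import *
np.set_printoptions(precision=1,suppress=True)
T=r.get_image('top');S=r.get_image('scene')
t=lambda u,v:((u+.5)/3.3-.5+280,(v+.5)/3.3-.5+130)
s=lambda u,v:((u+.5)/4-.5+230,(v+.5)/4-.5+220)
for n,a,b in(('psuFL',(201,270),(423,188)),('psuFR',(538,279),(72,497)),('psuBL',(205,42),(680,383)),('wBL',(199,499),(207,87)),('wBR',(273,499),(141,145))):
    print(n,tri((T,S),(t(*a),s(*b))))
for n,p,z in(('FL',(201,270),75),('FR',(538,279),75),('BL',(205,42),75),('BR',(538,51),75),('wBL',(199,499),27),('wBR',(273,499),27),('wFL',(194,331),3),('wFR',(265,331),3),('spool',(439,359),32),('blkR',(127,443),22),('blkFR',(108,332),22)):
    print(n,ray(T,*t(*p),z))
```

```text
psuFL [644.6 -67.3  69.8]
psuFR [ 643.6 -296.4   68. ]
psuBL [804.  -67.8  69.5]
wBL [490.6 -71.   22. ]
wBR [ 492.1 -122.4   19.6]
FL [642.5 -68.2  75. ]
FR [ 641.3 -296.1   75. ]
BL [801.3 -68.4  75. ]
BR [ 799.8 -297.2   75. ]
wBL [489.7 -71.6  27. ]
wBR [ 490.8 -123.    27. ]
wFL [610.4 -67.2   3. ]
wFR [ 611.5 -118.1    3. ]
spool [ 590.5 -237.2   32. ]
blkR [527.8 -20.8  22. ]
blkFR [605.9  -5.8  22. ]
```

```bash
cat >> h.py <<'E'
from scipy.spatial.transform import Rotation as Ro
def go(s,p,yaw):  # shift & turn in tool axes to reach p with tool x at yaw, z down
    w,x,y,z=s['tcp_rot'];R=Ro.from_quat([x,y,z,w])
    c,n=np.cos(yaw),np.sin(yaw);G=Ro.from_matrix(np.array([[c,n,0],[n,-c,0],[0,0,-1]]))
    return np.round(R.inv().apply(np.array(p)-s['position']),1),np.round((R.inv()*G).as_rotvec(),3)
E
python3 - <<'E'
from station import r
from h import *
print(go(r.sense(),[455,-98.7,200],np.pi+.039))
E
```

```text
(array([-400.2,  436.9,   37.5]), array([ 0.   , -0.   ,  0.284]))
```

>>> move_arm([
  [[-40,44,4,0,0,0.03,1],[-80,87,8,0,0,0.06,1],[-120,131,11,0,0,0.09,1],[-160,175,15,0,0,0.12,1],[-200,218,19,0,0,0.15,1],[-240,262,23,0,0,0.18,1],[-280,306,26,0,0,0.21,1],[-320,350,30,0,0,0.24,1],[-360,393,34,0,0,0.26,1],[-400,437,37.5,0,0,0.284,1],[-400,437,37.5,0,0,0.284,1],[-400,437,37.5,0,0,0.284,1]],
], squeeze=20)

```text
clock: 1.8
position: [454.6, -98.6, 200.0]
tcp_rot: [-0.0, -0.02, 1.0, -0.0]
ft_force: [0.7, -0.4, 0.3]
gripper_width: 0.5
grip_force: 0.0
```

Run:
```python
from station import r
from h import *
np.set_printoptions(precision=2,suppress=True)
s=r.sense();print({k:s[k] for k in('clock','position','tcp_rot','ft_force','gripper_width','joint_positions')})
print(go(s,[455,-98.7,16],np.pi+.039))
```

```text
{'clock': 1.8, 'position': array([454.64, -98.59, 200.01]), 'tcp_rot': array([-0.  , -0.02,  1.  , -0.  ]), 'ft_force': array([ 0.66, -0.38,  0.26]), 'gripper_width': 0.49953078696601894, 'joint_positions': array([ 0.21,  0.04, -0.49, -0.  , -1.04, -1.74])}
(array([ -0.4,  -0.1, 184. ]), array([-0., -0.,  0.]))
```

>>> move_arm([
  [[0,0,60,0,0,0,1],[0,0,115,0,0,0,1],[0,0,150,0,0,0,1],[0,0,170,0,0,0,1],[0,0,180,0,0,0,1],[0,0,184,0,0,0,1],[0,0,184,0,0,0,1]],
])

```text
clock: 2.68
position: [455.1, -99.1, 16.6]
tcp_rot: [0.0, -0.019, 1.0, 0.0]
ft_force: [0.2, 0.1, 0.0]
gripper_width: 0.3
grip_force: 0.0
```

Run:
```python
from station import r
from h import *
T=r.get_image('top')
cv2.imwrite('pics/t1.png',cv2.resize(T['img'][130:330,270:450],None,fx=3,fy=3,interpolation=2))
print(r.sense()['ft_force'],r.sense()['position'])
```

```text
[-0.91259136 -1.01644757 -0.20155743] [455.30868231 -98.93775734  16.74645267]
```

View pics/t1.png

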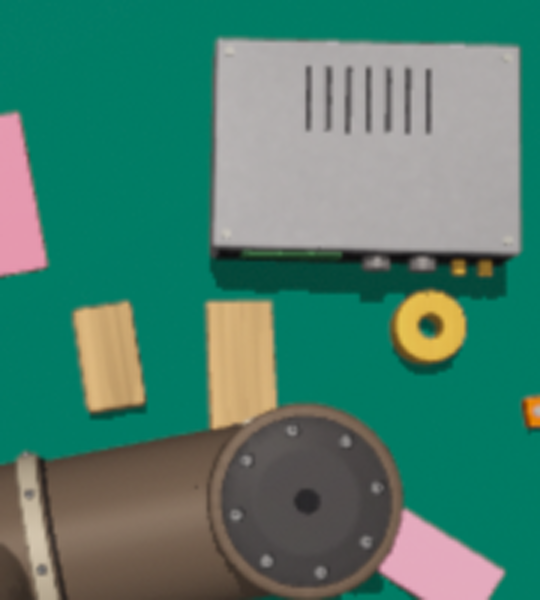

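The arm hides the wedge's back, but the wedge is still in place with its thin end at crop (207..272,300), so it is clear to push.

>>> move_arm([
  [[-10,0,0,0,0,0,1],[-17,0,0,0,0,0,1],[-22,0,0,0,0,0,1],[-27,0,0,0,0,0,1],[-33,0,0,0,0,0,1],[-40,0,0,0,0,0,1],[-47,0,0,0,0,0,1],[-54,0,0,0,0,0,1],[-61,0,0,0,0,0,1],[-68,0,0,0,0,0,1],[-73,0,0,0,0,0,1],[-76,0,0,0,0,0,1]],
])

```text
clock: 4.22
position: [531.0, -95.8, 16.0]
tcp_rot: [-0.0, -0.019, 1.0, 0.0]
ft_force: [-0.9, -0.3, 1.0]
gripper_width: 0.3
grip_force: 0.4
```

Run:
```python
from station import r
from h import *
T=r.get_image('top');S=r.get_image('scene')
a=cv2.resize(T['img'][130:300,290:450],None,fx=2.4,fy=2.4);b=cv2.resize(S['img'][200:370,230:390],None,fx=2.4,fy=2.4)
cv2.imwrite('pics/t2.png',np.hstack([a,b]))
print(r.sense()['ft_force'],r.sense()['position'])
```

```text
[-0.00444463  0.88883036 -0.29110272] [531.11721116 -95.82252466  16.06038148]
```

View pics/t2.png

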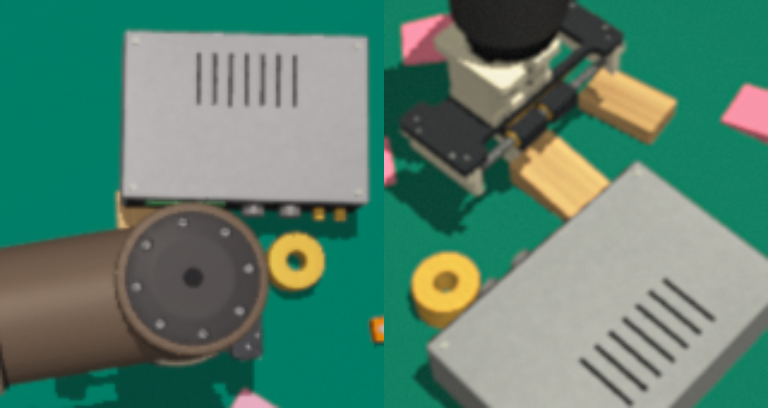

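The wedge has gone straight in under the case front. The spool and block look undisturbed, and the force is still near zero. I'll continue in small steps.

>>> move_arm([
  [[-4,0,0,0,0,0,1],[-8,0,0,0,0,0,1],[-11,0,0,0,0,0,1],[-14,0,0,0,0,0,1]],
])

```text
clock: 4.82
position: [544.9, -95.3, 16.1]
tcp_rot: [-0.0, -0.019, 1.0, -0.0]
ft_force: [0.1, 1.0, 0.6]
gripper_width: 0.4
grip_force: 0.5
```

>>> move_arm([
  [[-2,0,0,0,0,0,1],[-4,0,0,0,0,0,1]],
])

```text
clock: 5.08
position: [548.8, -95.2, 16.1]
tcp_rot: [-0.0, -0.019, 1.0, 0.0]
ft_force: [-1.0, 0.2, 0.4]
gripper_width: 0.2
grip_force: 0.5
```

>>> move_arm([
  [[-2,0,0,0,0,0,1],[-4,0,0,0,0,0,1]],
])

```text
clock: 5.32
position: [552.9, -95.0, 16.1]
tcp_rot: [0.0, -0.019, 1.0, 0.0]
ft_force: [-1.6, 1.1, -0.6]
gripper_width: 0.6
grip_force: 0.4
```

>>> move_arm([
  [[-2,0,0,0,0,0,1],[-3,0,0,0,0,0,1],[-3,0,0,0,0,0,1]],
])

```text
clock: 5.7
position: [555.9, -94.9, 16.1]
tcp_rot: [0.0, -0.019, 1.0, 0.0]
ft_force: [-0.1, 0.7, 0.3]
gripper_width: 0.4
grip_force: 0.1
```

>>> move_arm([
  [[-2,0,0,0,0,0,1],[-3,0,0,0,0,0,1],[-3,0,0,0,0,0,1]],
])

```text
clock: 6.08
position: [558.9, -94.7, 16.1]
tcp_rot: [0.0, -0.019, 1.0, 0.0]
ft_force: [-0.9, 0.1, 0.2]
gripper_width: 0.0
grip_force: 0.1
```

>>> move_arm([
  [[-2,0,0,0,0,0,1],[-3,0,0,0,0,0,1]],
])

```text
clock: 6.32
position: [561.9, -94.6, 16.1]
tcp_rot: [0.0, -0.019, 1.0, 0.0]
ft_force: [-1.0, -0.0, 0.7]
gripper_width: 0.4
grip_force: 0.4
```

>>> move_arm([
  [[-2,0,0,0,0,0,1],[-3,0,0,0,0,0,1]],
])

```text
clock: 6.58
position: [564.9, -94.5, 16.1]
tcp_rot: [0.0, -0.019, 1.0, -0.0]
ft_force: [-1.1, -0.2, -0.1]
gripper_width: 0.8
grip_force: 0.5
```

>>> move_arm([
  [[-2,0,0,0,0,0,1],[-3,0,0,0,0,0,1]],
])

```text
clock: 6.82
position: [567.9, -94.4, 16.1]
tcp_rot: [0.0, -0.019, 1.0, -0.0]
ft_force: [-0.6, 0.3, 0.4]
gripper_width: 0.6
grip_force: 0.5
```

Run:
```python
from station import r
from h import *
T=r.get_image('top');S=r.get_image('scene')
a=cv2.resize(T['img'][130:300,290:450],None,fx=2.4,fy=2.4);b=cv2.resize(S['img'][200:370,230:390],None,fx=2.4,fy=2.4)
cv2.imwrite('pics/t3.png',np.hstack([a,b]))
print(r.sense()['ft_force'],r.sense()['position'])
```

```text
[-0.58499457 -0.2059016   0.52186631] [567.93618544 -94.40655985  16.07233572]
```

View pics/t3.png

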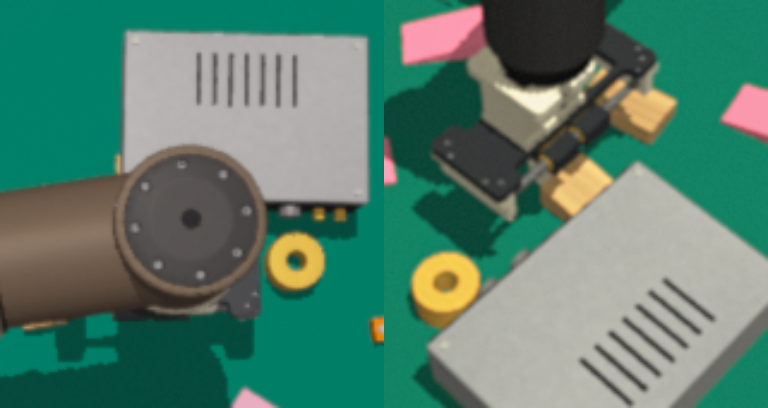

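The wedge is well in under the case, still straight, and its left edge peeks out at top-crop (118,160). I'll measure its tip there.

Run:
```python
from station import r
from h import *
T=r.get_image('top')
h=cv2.cvtColor(T['img'],cv2.COLOR_BGR2HSV);m=cv2.inRange(h,(8,50,60),(30,255,255))[180:215,330:346]
ys,xs=np.nonzero(m);ys+=180;xs+=330;print(list(zip(xs.tolist(),ys.tolist())))
print(ray(T,xs[0],ys.min()-.5,3))
k,a=blob(T['img'],(0,0,95),(180,60,255),(330,130,455,200));print(a.tolist())
```

```text
[(339, 195), (340, 195), (338, 196), (339, 196), (340, 196), (338, 197), (339, 197), (340, 197), (339, 198), (340, 198), (339, 199), (340, 199), (339, 200), (340, 200), (339, 201), (340, 201), (345, 201), (339, 202), (340, 202), (341, 202), (344, 202), (345, 202), (336, 203), (337, 203), (338, 203), (339, 203), (340, 203), (341, 203), (342, 203), (343, 203), (344, 203), (345, 203), (330, 204), (331, 204), (332, 204), (333, 204), (334, 204), (335, 204), (336, 204), (337, 204), (338, 204), (339, 204), (340, 204), (341, 204), (342, 204), (343, 204), (344, 204), (345, 204), (330, 205), (331, 205), (332, 205), (333, 205), (334, 205), (335, 205), (336, 205), (337, 205), (338, 205), (339, 205), (340, 205), (341, 205), (342, 205), (343, 205), (344, 205), (345, 205), (330, 206), (331, 206), (332, 206), (333, 206), (334, 206), (335, 206), (336, 206), (337, 206), (338, 206), (339, 206), (340, 206), (341, 206), (342, 206), (343, 206), (344, 206), (345, 206), (330, 207), (331, 207), (332, 207), (333, 207), (334, 207), (335, 207), (336, 207), (337, 207), (338, 207), (339, 207), (340, 207), (341, 2
[... 594 characters left out ...]
332, 211), (333, 211), (334, 211), (335, 211), (336, 211), (337, 211), (338, 211), (339, 211), (340, 211), (341, 211), (342, 211), (343, 211), (330, 212), (331, 212), (332, 212), (333, 212), (334, 212), (335, 212), (336, 212), (337, 212), (338, 212), (339, 212), (340, 212), (341, 212), (342, 212), (330, 213), (331, 213), (332, 213), (333, 213), (334, 213), (335, 213), (336, 213), (337, 213), (338, 213), (339, 213), (340, 213), (341, 213), (342, 213), (330, 214), (331, 214), (332, 214), (333, 214), (334, 214), (335, 214), (336, 214), (337, 214), (338, 214), (339, 214), (340, 214), (341, 214), (342, 214)]
[695.64217769 -67.18602804   3.        ]
[[342, 144], [441, 145], [442, 199], [341, 199]]
```

>>> move_arm([
  [[-2,0,0,0,0,0,1],[-3,0,0,0,0,0,1]],
])

```text
clock: 7.22
position: [570.6, -94.3, 16.0]
tcp_rot: [-0.0, -0.019, 1.0, -0.0]
ft_force: [-2.6, 0.2, 0.6]
gripper_width: 0.6
grip_force: 1.1
```

>>> move_arm([
  [[-2,0,0,0,0,0,1],[-2,0,0,0,0,0,1]],
])

```text
clock: 7.48
position: [571.6, -94.4, 15.9]
tcp_rot: [-0.001, -0.019, 1.0, -0.0]
ft_force: [-5.3, 0.6, 4.2]
gripper_width: 0.4
grip_force: 2.4
```

It's loading. I'll go slightly further.

>>> move_arm([
  [[-1,0,0,0,0,0,1],[-2,0,0,0,0,0,1],[-2,0,0,0,0,0,1]],
])

```text
clock: 7.85
position: [572.0, -94.5, 15.7]
tcp_rot: [-0.002, -0.019, 1.0, -0.0]
ft_force: [-9.0, 0.7, 6.9]
gripper_width: 0.7
grip_force: 4.5
```

>>> move_arm([
  [[8,0,0,0,0,0,1],[20,0,0,0,0,0,1],[20,0,-50,0,0,0,1],[20,0,-104,0,0,0,1],[-20,1,-104,0,0,0,1],[-65,1.5,-104,0,0,0,1],[-89,1.5,-100,0,0,0,1],[-89,1.5,-85,0,0,0,1],[-89,1.5,-78,0,0,0,1],[-89,1.5,-78,0,0,0,1]],
])

```text
clock: 9.1
position: [662.3, -89.3, 93.3]
tcp_rot: [-0.001, -0.019, 1.0, -0.0]
ft_force: [-0.6, -0.6, 0.5]
gripper_width: 0.8
grip_force: 0.0
```

Run:
```python
from station import r
from h import *
np.set_printoptions(precision=1,suppress=True)
T=r.get_image('top');S=r.get_image('scene')
a=cv2.resize(T['img'][130:300,290:450],None,fx=2.4,fy=2.4);b=cv2.resize(S['img'][200:370,230:390],None,fx=2.4,fy=2.4)
cv2.imwrite('pics/t4.png',np.hstack([a,b]))
s=r.sense();print(s['ft_force'],s['position'])
```

```text
[0.3 0.2 1. ] [663.3 -89.2  94.5]
```

View pics/t4.png

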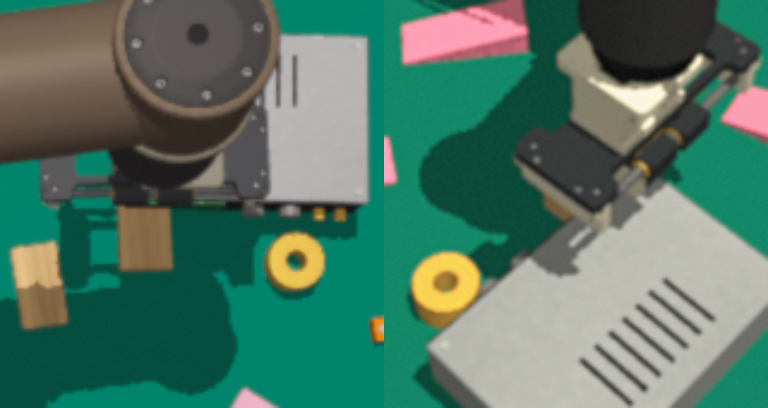

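The wedge sits straight in under the corner (back edge at crop row 270), and the supply, spool and block are unmoved. The fingertips are above the corner, so I'll press gently.

>>> move_arm([
  [[0,0,4,0,0,0,1],[0,0,7,0,0,0,1],[0,0,8,0,0,0,1],[0,0,8,0,0,0,1]],
])

```text
clock: 9.7
position: [663.4, -89.2, 86.4]
tcp_rot: [-0.0, -0.019, 1.0, -0.0]
ft_force: [-2.3, 0.4, 3.8]
gripper_width: 0.4
grip_force: 1.8
```

>>> move_arm([
  [[0,0,1,0,0,0,1],[0,0,1,0,0,0,1]],
])

```text
clock: 9.95
position: [663.5, -89.2, 86.3]
tcp_rot: [0.0, -0.02, 1.0, -0.0]
ft_force: [-4.9, 0.3, 9.7]
gripper_width: 0.3
grip_force: 5.1
```

The corner carries 9.7 N with about 0.1 mm of give, so the wedge takes the load. I'll ease off the sideways force and check that it stays steady.

>>> move_arm([
  [[0.8,0,0.6,0,0,0,1],[0.8,0,0.6,0,0,0,1],[0.8,0,0.6,0,0,0,1]],
])

```text
clock: 10.32
position: [663.4, -89.2, 86.3]
tcp_rot: [0.001, -0.02, 1.0, -0.0]
ft_force: [-4.1, 1.8, 12.1]
gripper_width: 0.3
grip_force: 5.8
```

>>> move_arm([
  [[0.3,0,-0.5,0,0,0,1],[0.3,0,-0.5,0,0,0,1],[0.3,0,-0.5,0,0,0,1],[0.3,0,-0.5,0,0,0,1]],
])

```text
clock: 10.82
position: [663.4, -89.2, 86.3]
tcp_rot: [0.001, -0.02, 1.0, -0.0]
ft_force: [-1.6, 1.0, 7.9]
gripper_width: 0.7
grip_force: 4.0
```

Run:
```python
from station import r
from h import *
np.set_printoptions(precision=2,suppress=True)
for i in range(4):
    T=r.get_image('top');s=r.sense();print(s['ft_force'],s['position'],s['clock'])
S=r.get_image('scene')
k,a=blob(S['img'],(0,0,95),(180,60,255),(240,260,410,420));print(a.tolist())
```

```text
[-1.49  0.91  8.05] [663.4  -89.18  86.33] 10.875
[-1.82  1.49  8.78] [663.41 -89.16  86.35] 10.925
[-2.09  1.72  8.18] [663.38 -89.18  86.33] 10.975
[-1.7   1.28  7.79] [663.41 -89.18  86.33] 11.025
[[285, 269], [347, 276], [399, 316], [395, 329], [313, 416], [248, 346]]
```

>>> move_arm([
  [[0.1,0,0.4,0,0,0,1],[0.1,0,0.4,0,0,0,1],[0.1,0,0.4,0,0,0,1],[0.1,0,0.4,0,0,0,1],[0.1,0,0.4,0,0,0,1],[0.1,0,0.4,0,0,0,1]],
])

```text
clock: 11.82
position: [663.4, -89.2, 86.3]
tcp_rot: [0.001, -0.02, 1.0, -0.0]
ft_force: [-2.0, 2.8, 10.0]
gripper_width: 0.8
grip_force: 5.0
```

```bash
python3 -c "
from station import r
print(r.hand_in())"
```

```text
the job is handed in; nothing more can be done
None
```

The wedge is in under the front-left foot, and the corner held at the same height (to within 0.1 mm) under presses of 8 to 12 N; I handed the job in at 11.8 s with the arm still pressing down at about 10 N.

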